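Hold a propagation vase down on the bench rinser

TASK

The tall, straight glass vase standing mouth down on the free-spinning turntable is next for the bench rinser: lift it off without upsetting the other two glasses, which stay on the turntable. Keeping it mouth down, centre its mouth on the rinser's sprung star and press straight down with the vase until the star is at least two thirds of the way down its travel; it is glass, so do not ram it. Finish like that, still gripping the vase and keeping the star pressed so that I can turn the water on, and leave everything else on the bench where it is.

Things in the scene. Friction and masses are not known exactly. Their poses are not given: they have to be found in the camera images.
- vase: The vase to rinse: clear glass, tallest of the three on the turntable, 140 mm tall, standing mouth down. Straight round tube 46 mm across, closed foot on top; only the lowest 30 mm flare to the mouth, 62 mm across outside, 56 inside. 0.15-0.25 kg. Origin: centre of the mouth rim, on the surface it stands on; z up, from mouth to foot. Grip the straight part, 35 to 138 mm above the rim.
- bulb_glass: Bystander on the turntable: a clear glass bulb vase standing mouth down, 110 mm tall, mouth 60 mm across, narrow waist, belly 74 mm across at 80 mm height. Origin at the centre of its mouth rim, z up.
- short_glass: Bystander on the turntable: a short, wide clear glass jar standing mouth down, 76 mm tall, 68 mm across. Origin at the centre of its mouth rim, z up.
- turntable: Turntable: aluminium disc 260 mm across with a dark ribbed rubber mat on top, 44 mm above the bench, turning freely on a fixed base. The three glasses stand mouth down about 75 mm from its axis, about 120 degrees apart, in any order. Origin on the axis at bench height, z up.
- turntable_top (a point): Point on the turntable's axis at the top of its mat, 44 mm above the bench.
- rinser: Bench-top vase rinser, fixed: stainless steel drip tray 190 by 140 mm, 36 mm high at the rim (rolled rim 39 mm), with a slotted grille 28 mm above the bench and, in the middle, the sprung star valve. Origin at the centre of its underside; x along its 190 mm length, z up.
- valve_top (a point): Centre of the star valve, level with the tops of its six black arms, on which the vase's rim rests: 52 mm above the bench when up, 38 mm when fully down. The star is 92 mm across, arms 7.5 mm wide; in the centre a steel jet nozzle, 14 mm across, stands 11 mm above the arms and goes inside the mouth.
- valve (a joint): How far the star is pressed down, in m: 0 is up, 0.014 fully down at its stop. A spring pushes it up, with about 4 N at the top of its travel rising 0.5 N per mm to about 11 N at the bottom, so the vase's weight alone does not press it down. Two thirds down is 0.0093.
- succulent_bowl: Bystander between turntable and rinser: white ceramic bowl of succulents, 100 mm across, 50 mm high, plants to 70 mm. Origin under its centre.
- bulb_planter: Bystander towards the far edge: stainless steel bulb planter standing on its tapered barrel (67 mm across at most), with a wooden cross handle 110 mm long along its y, 217 mm high in all. Origin under its centre.
- clay_pot: Bystander near the robot: empty terracotta pot, 80 mm across, 66 mm high. Origin under its centre.
- trowel: Bystander on the right: hand trowel lying along its x, wooden handle to -x, 305 mm long, 75 mm wide at the blade, 29 mm high. Origin near the middle of its length, at bench height.
- sprinkling_can: Bystander on the left: red plastic sprinkling can, body 144 mm across, 213 mm high to the top of the handle, spout along its x reaching 210 mm from the middle. Origin under the centre of its body.
Mind the look-alikes: they are no part of the job. Leave any orange or red look-alike of the vase alone.

How it is judged:
By the outcome, as a careful person would: the job done as asked, in the order asked, and still so for the second after the job is handed in, while the arm keeps its last pose, push and grip.
It also fails if it takes over 38 s, if anything falls off the work surface, if the arm or the gripper's body presses on something with over 40 N, if the wrist force passes 120 N, or if a joint passes its speed limit or range.

ROBOT

A 6-joint arm with a two-finger parallel gripper is mounted at the origin on the work surface. World frame = base frame: x ahead of the robot, y to its left, z up, the work surface at z = 0. Lengths are in m, angles in rad, forces in N, time in s.
With the tool pointing down it reaches from about 0.3 to 0.95 m from the base axis. Payload 3.1 kg.
Tool frame: the origin (TCP) lies between the finger pads; the fingertips stand 11 mm ahead of it and the grasp point (between the pads) lies 8 mm behind it; z points along the fingers, y is the line along which they close (so a half turn about z gives the same grasp; the last joint's range is limited). The gripper opens to 85 mm and grips with 20 to 120 N. Pads are 22 mm wide; open, the fingers measure 114 mm over their backs; the gripper's body (76 mm by 85 mm) begins 54 mm behind the grasp point. The pads swing forward as they close: fully open they stand 13 mm farther back than shut.
Start: joints at [1.06, 0.308, 1.634, -0, 1.2, -0.07], TCP at [0.267, 0.565, 0.242] pointing down, gripper open.
Joint ranges: [-3.06, 3.06], [-0.79, 1.96], [0.05, 2.63], [-1.19, 4.34], [0.05, 2.64], [-2.94, 2.94]. Speed limits (rad/s): [2.79, 2.79, 3.14, 3.14, 3.14, 3.14].

INTERFACE

Orientations are given as [roll, pitch, yaw] about the fixed x, y, z axes, in that order (R = Rz(yaw) Ry(pitch) Rx(roll)).
In Python, from rig import manip gives the robot as it stands.
- The arm moves only by the tool step_arm, never from a script. Its argument "motion" is a list of rows, each an object of numbers: "x", "y", "z": the shift along the tool's x, y, z each as a share of 5 cm, from -1 to 1; "roll": the turn about the tool's z as a share of 8 degrees, from -1 to 1; "grip": the gripper's target within -1 to 1 (shut at 1, half-way at 0, fully open at -1). In form: [{"x": .., "y": .., "z": .., "roll": .., "grip": ..}, ...]. A call has exactly 10 rows; each row shifts and turns the commanded pose from where the row before left it, along the tool's axes as they then stand; what a row does not reach is not made up. A row lasts 1/10 s, in which the tool goes at most 50 mm and 8.59 degrees, less where a joint would pass 70% of its speed; a pose out of reach is approached as far as the arm can. A call with a number of a shift or a turn outside -1 to 1 is refused whole. A call with a gripper value outside its range is refused whole. The fingers move at their own pace and stop on an object; the grip force is fixed at half the most. Time passes only in rows, so rows that do not move let the fingers close, or fill a call up. It gives the time, the measured TCP pose, the force, the opening and the grip force at its end, in the units of the state.
- manip.state(): the state, without advancing time (a new reading comes with each control period).
- manip.camera(name): name is "side" or "top" or "wrist"; returns the picture (480x640x3 uint8, blue, green, red); there is no depth.
- manip.camera_model(name): a dict with "fx", "fy", "cx", "cy" (pixels), "rvec" (rotation vector, rad) and "tvec" (3), from world to camera coordinates, as OpenCV has them. Camera axes: x right, y down, z forward; pixel columns grow to the right and rows downward; lengths in m; the calibration is good to about 2 mm. A picture is of the moment at which its call begins: read the wrist's pose just before it. camera_model takes no time and is no camera call; for the wrist camera it gives the pose at the moment of the call.
- manip.job_done(): hands the job in; it is judged then, once.
The state is a dict: "t": time; "joint_positions": joint angles; "qvel": joint speeds; "joint_torque": joint torques, N m; "eef_pos": TCP position; "orientation": TCP orientation; "contact_force": force on the tool from outside, world axes, zero at the start; "torque": the same for the moment, N m; "grip_width": finger opening in m; "finger_force": force on a finger pad.
Only numpy, scipy, OpenCV 4.12 (cv2) and the standard library are available. Lean on these libraries where they do the work, as an engineer would, in place of code of your own. Each camera call takes 0.05 s, during which the arm holds its last target. There are 200 camera calls.

## Working session

There is one attempt and no reset: what is moved stays moved. The work goes in short steps, Python scripts to look and compute and a tool call to move; the robot and the scene stay as the last step left them, time stands still between calls to the robot, and variables do not carry over. Pictures are saved under pics/ and viewed, at most 10 in all, crops included, and the job is handed in when it is done.

Besides the shell and the picture viewer there is one more tool, called after "Call:" in YAML: its name, and indented under it one key for each argument. step_arm: Moves the arm, as the interface text tells. Its arguments: {"type":"object","properties":{"motion":{"type":"array","items":{"type":"object","properties":{"x":{"type":"number"},"y":{"type":"number"},"z":{"type":"number"},"roll":{"type":"number"},"grip":{"type":"number"}}}}},"required":["motion"]}

```bash
mkdir -p pics; cat > h.py <<'E'
import numpy as np, cv2
from rig import manip
def ray(name,u,v,z,m=None):
    m=m or manip.camera_model(name)
    R=cv2.Rodrigues(np.array(m['rvec'],float))[0]; t=np.array(m['tvec'],float).ravel()
    c=-R.T@t; d=R.T@np.array([(u-m['cx'])/m['fx'],(v-m['cy'])/m['fy'],1])
    return c+d*(z-c[2])/d[2]
def proj(name,p,m=None):
    m=m or manip.camera_model(name)
    K=np.array([[m['fx'],0,m['cx']],[0,m['fy'],m['cy']],[0,0,1.]])
    return cv2.projectPoints(np.array(p,float).reshape(-1,1,3),np.array(m['rvec'],float),np.array(m['tvec'],float),K,None)[0].reshape(-1,2)
E
python3 - <<'E'
from h import *
np.set_printoptions(precision=3,suppress=True)
for n in ("top","side"):
    cv2.imwrite(f"pics/{n}0.png",manip.camera(n)); 
    m=manip.camera_model(n);R=cv2.Rodrigues(np.array(m['rvec'],float))[0];print(n,m,-R.T@np.array(m['tvec']))
print(manip.state())
E
```

```text
top {'fx': 446.07469487950783, 'fy': 446.07469487950783, 'cx': 319.51957137811496, 'cy': 242.2478578950463, 'rvec': array([ 2.128, -2.184,  0.133]), 'tvec': array([0.007, 0.534, 1.284])} [ 0.37  -0.007  1.341]
side {'fx': 482.40690712543244, 'fy': 482.40690712543244, 'cx': 308.70909318830434, 'cy': 236.01643828627488, 'rvec': array([ 2.008, -0.633,  0.398]), 'tvec': array([-0.437,  0.231,  1.047])} [-0.123 -0.897  0.721]
{'t': 0.1, 'joint_positions': array([ 1.06 ,  0.309,  1.635, -0.   ,  1.2  , -0.07 ]), 'qvel': array([ 0.002, -0.001, -0.004, -0.   , -0.001,  0.001]), 'joint_torque': array([ -0.001, -41.64 , -27.765,  -0.   ,   0.004,  -0.   ]), 'eef_pos': array([0.266, 0.565, 0.241]), 'orientation': array([-3.139, -0.   ,  2.701]), 'contact_force': array([ 0.814,  0.063, -0.603]), 'torque': array([ 0.038, -0.068, -0.035]), 'finger_force': 0.0, 'grip_width': 0.08524457280310486}
```

View pics/top0.png

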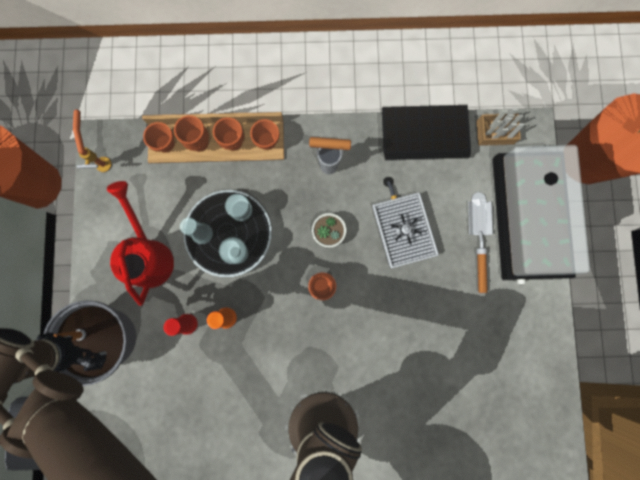

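View pics/side0.png

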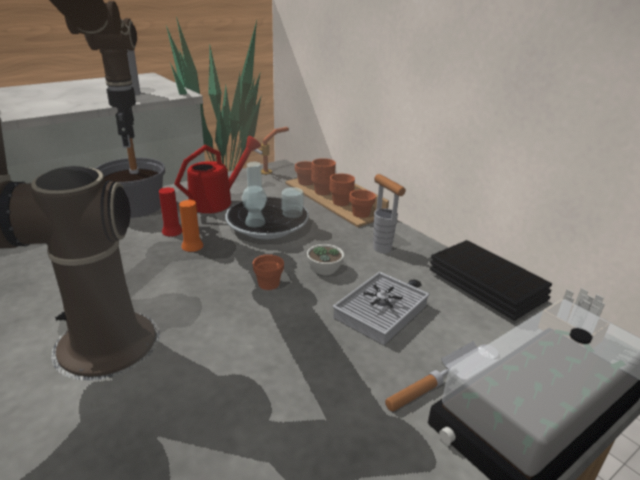

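The top view shows three glasses on the turntable at about (197,231), (238,207) and (233,249). The red (180,325) and orange (221,318) look-alikes stand on the bench, and the star is near (406,229). The side view has the tall tube at (254,175), behind the bulb glass at (256,205), with the short jar at (292,203). My choice is (197,231), and a close crop will check it.

```bash
python3 - <<'E'
from h import *
a=cv2.imread("pics/top0.png");b=cv2.imread("pics/side0.png")
A=cv2.resize(a[180:285,170:280],None,fx=4,fy=4,interpolation=2);B=cv2.resize(b[150:245,215:315],None,fx=3.6,fy=4.42,interpolation=2)
B=cv2.resize(B,(360,420));cv2.imwrite("pics/crop0.png",np.hstack([A,B]))
# star / turntable estimates
print(ray("top",406,229,.052),ray("top",227,233,.044),ray("side",383,296,.052))
E
```

```text
[ 0.5638628  -0.26021045  0.052     ] [0.56714757 0.26442641 0.044     ] [ 0.56235743 -0.26159412  0.052     ]
```

View pics/crop0.png

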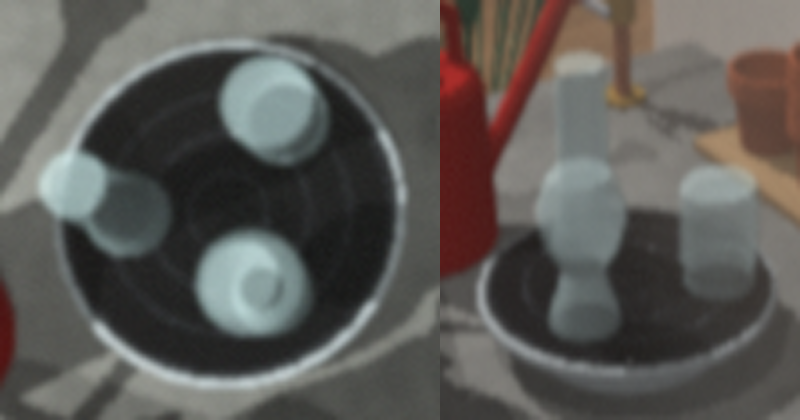

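The crop's left half is the top view. The tall tube's foot is at crop (73,186), which is top pixel (188.3,226.5), with its mouth near (130,215). The jar's top is at (265,104) and the bulb's at (253,283). The right half shows the tall tube behind the bulb glass, so the choice holds.

```bash
python3 - <<'E'
from h import *
f=lambda x,y:(170+x/4,180+y/4)
print("vase foot",ray("top",*f(73,186),.184),"mouth",ray("top",*f(130,214),.048))
print("side foot",ray("side",215+(582-440)/3.6,150+61/4.42,.184))
print("short",ray("top",*f(265,104),.12),"bulb",ray("top",*f(253,283),.124))
a=cv2.imread("pics/top0.png")
print("tt",ray("top",*f(231,212),.044))
# gripper approx yaw
s=manip.state();print(s['eef_pos'],s['orientation'])
R=cv2.Rodrigues(np.array(manip.camera_model('wrist')['rvec']))[0];t=manip.camera_model('wrist')['tvec'];print(-R.T@t,R)
E
```

```text
vase foot [0.56584065 0.33700274 0.184     ] mouth [0.56696459 0.33540712 0.048     ]
side foot [0.57224287 0.34309353 0.184     ]
short [0.6310033  0.22271975 0.12      ] bulb [0.50530373 0.23055916 0.124     ]
tt [0.56708905 0.26222124 0.044     ]
[0.26632817 0.56460546 0.24113431] [-3.13947464e+00 -1.09966321e-04  2.70084704e+00]
[0.19334093 0.60024734 0.37227199] [[ 0.42668271  0.90439977 -0.00170692]
 [ 0.85818388 -0.40428166  0.31634912]
 [ 0.285416   -0.13644555 -0.9486413 ]]
```

Call:
step_arm:
  motion:
    - {"z": -0.3, "roll": -0.4, "grip": -1}
    - {"z": -0.3, "roll": -0.4, "grip": -1}
    - {"z": -0.3, "roll": -0.4, "grip": -1}
    - {"z": -0.3, "roll": -0.4, "grip": -1}
    - {"z": -0.3, "roll": -0.4, "grip": -1}
    - {"z": -0.3, "roll": -0.4, "grip": -1}
    - {"roll": -0.4, "grip": -1}
    - {"roll": -0.35, "grip": -1}
    - {"grip": -1}
    - {"grip": -1}

```text
invalid input
```

Call:
step_arm:
  motion:
    - {"x": -0.5, "y": -0.4, "grip": -1}
    - {"x": -0.6, "y": -0.5, "grip": -1}
    - {"x": -0.6, "y": -0.5, "grip": -1}
    - {"x": -0.6, "y": -0.5, "grip": -1}
    - {"x": -0.6, "y": -0.5, "grip": -1}
    - {"x": -0.6, "y": -0.5, "grip": -1}
    - {"x": -0.6, "y": -0.5, "grip": -1}
    - {"x": -0.6, "y": -0.5, "grip": -1}
    - {"x": -0.4, "y": -0.4, "grip": -1}
    - {"x": -0.3, "y": -0.3, "grip": -1}

```text
invalid input
```

```bash
python3 - <<'E'
from h import *
np.set_printoptions(precision=4,suppress=True)
s=manip.state();m=manip.camera_model('wrist');cv2.imwrite("pics/w1.png",manip.camera("wrist"))
s=manip.state();print(s['t'],s['eef_pos'],s['orientation'],s['contact_force'],s['joint_positions'])
m=manip.camera_model('wrist');np.save('w1.npy',m,allow_pickle=True)
print(proj("wrist",[[.566,.336,.184],[.566,.336,.044],[.505,.231,.154],[.631,.223,.12]],m))
E
```

```text
0.15 [0.2664 0.5647 0.2413] [-3.1399 -0.0001  2.7008] [-0.1305  0.332   0.4389] [ 1.0603  0.3088  1.6348 -0.      1.1997 -0.0697]
[[215.2157 703.6516]
 [244.6851 529.5599]
 [ 81.8451 647.4163]
 [165.9197 677.5132]]
```

View pics/w1.png

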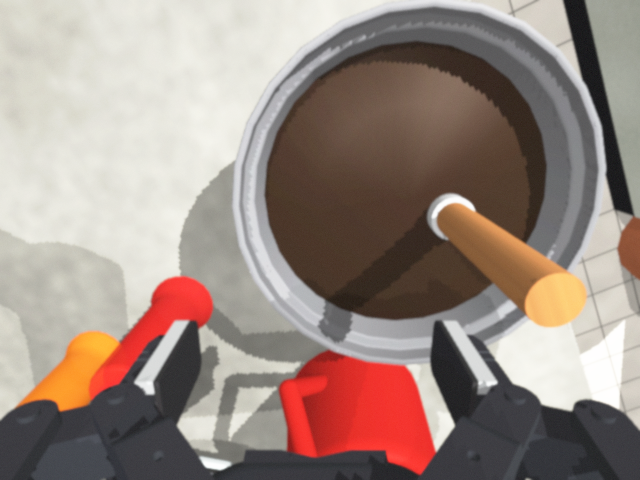

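The moves were refused, most likely because every field must be present, and the arm has not moved. The picture shows the start view: a pot at (420,190), with the can's top at (360,400) below the fingers.

Call:
step_arm:
  motion:
    - {"x": 0, "y": 0, "z": -0.3, "roll": -0.4, "grip": -1}
    - {"x": 0, "y": 0, "z": -0.3, "roll": -0.4, "grip": -1}
    - {"x": 0, "y": 0, "z": -0.3, "roll": -0.4, "grip": -1}
    - {"x": 0, "y": 0, "z": -0.3, "roll": -0.4, "grip": -1}
    - {"x": 0, "y": 0, "z": -0.3, "roll": -0.4, "grip": -1}
    - {"x": 0, "y": 0, "z": -0.3, "roll": -0.4, "grip": -1}
    - {"x": 0, "y": 0, "z": 0, "roll": -0.4, "grip": -1}
    - {"x": 0, "y": 0, "z": 0, "roll": -0.35, "grip": -1}
    - {"x": 0, "y": 0, "z": 0, "roll": 0, "grip": -1}
    - {"x": 0, "y": 0, "z": 0, "roll": 0, "grip": -1}

```text
t: 1.15
eef_pos: [0.2666, 0.565, 0.3318]
orientation: [-3.141, -0.0, 3.14]
contact_force: [0.1, -1.0, 0.5]
grip_width: 0.0856
finger_force: 0.0
```

Call:
step_arm:
  motion:
    - {"x": -0.5, "y": -0.4, "z": 0, "roll": 0, "grip": -1}
    - {"x": -0.7, "y": -0.5, "z": 0, "roll": 0, "grip": -1}
    - {"x": -0.7, "y": -0.5, "z": 0, "roll": 0, "grip": -1}
    - {"x": -0.7, "y": -0.5, "z": 0, "roll": 0, "grip": -1}
    - {"x": -0.7, "y": -0.5, "z": 0, "roll": 0, "grip": -1}
    - {"x": -0.7, "y": -0.5, "z": 0, "roll": 0, "grip": -1}
    - {"x": -0.7, "y": -0.6, "z": 0, "roll": 0, "grip": -1}
    - {"x": -0.7, "y": -0.6, "z": 0, "roll": 0, "grip": -1}
    - {"x": -0.4, "y": -0.3, "z": 0, "roll": 0, "grip": -1}
    - {"x": -0.2, "y": -0.15, "z": 0, "roll": 0, "grip": -1}

```text
t: 2.15
eef_pos: [0.5682, 0.3353, 0.3316]
orientation: [-3.141, -0.0, 3.137]
contact_force: [-0.1, 0.2, 0.5]
grip_width: 0.0854
finger_force: 0.0
```

```bash
python3 - <<'E'
from h import *
np.set_printoptions(precision=4,suppress=True)
cv2.imwrite("pics/w2.png",manip.camera("wrist"))
s=manip.state();print(s['t'],s['eef_pos'],s['orientation'],s['contact_force'],s['joint_positions'])
m=manip.camera_model('wrist')
print(proj("wrist",[[.566,.336,.184],[.566,.336,.044],[.505,.231,.154],[.631,.223,.12]],m))
E
```

```text
2.2 [0.5689 0.335  0.3316] [-3.1402  0.0005  3.137 ] [ 1.2629 -0.6832  0.2012] [ 0.4669  0.3134  1.4464 -0.0015  1.3818 -1.099 ]
[[315.9241 223.0259]
 [315.89   186.8885]
 [173.7609 133.2508]
 [193.3301 272.8823]]
```

View pics/w2.png

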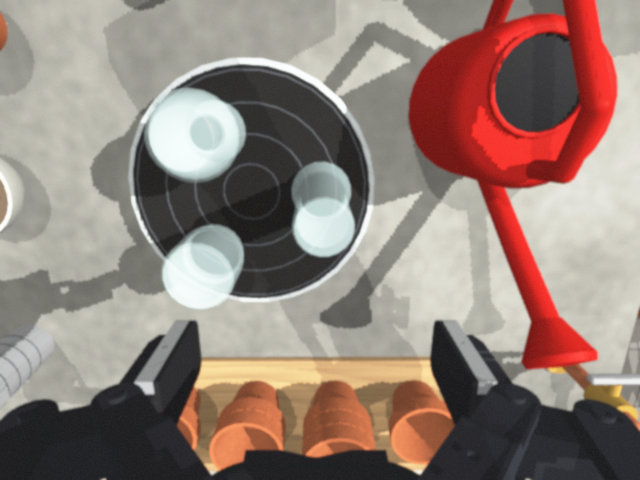

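The wrist view shows the vase foot's disc centred near (324,227) and its mouth near (321,187). The bulb glass is at (195,133), the jar at (203,267), and the can is clear on the right. I predicted the foot at (316,223), so I'll refine from these pixels.

```bash
python3 - <<'E'
from h import *
np.set_printoptions(precision=4,suppress=True)
a=cv2.imread("pics/w2.png");g=a[150:270,280:370].astype(int)
m=(g.min(2)>150)&(a[150:270,280:370].sum(2)>480)
m=m.astype(np.uint8);m[:42]=0
n,l,st,c=cv2.connectedComponentsWithStats(m)
i=1+st[1:,4].argmax();x,y,w,h,A=st[i];u,v=280+x+w/2-.5,150+y+h/2-.5
print(x+280,y+150,w,h,A)
for uv in((u,v),(324,227)):print(uv,ray("wrist",*uv,.184))
print("mouth",ray("wrist",321,187,.046))
E
```

```text
294 192 60 64 2999
(np.float64(323.5), np.float64(223.5)) [0.5664 0.3414 0.184 ]
(324, 227) [0.569  0.3418 0.184 ]
mouth [0.5658 0.3413 0.046 ]
```

Call:
step_arm:
  motion:
    - {"x": 0, "y": 0.1, "z": 0.3, "roll": 0, "grip": -1}
    - {"x": 0, "y": 0, "z": 0.5, "roll": 0, "grip": -1}
    - {"x": 0, "y": 0, "z": 0.5, "roll": 0, "grip": -1}
    - {"x": 0, "y": 0, "z": 0.5, "roll": 0, "grip": -1}
    - {"x": 0, "y": 0, "z": 0.5, "roll": 0, "grip": -1}
    - {"x": 0, "y": 0, "z": 0.4, "roll": 0, "grip": -1}
    - {"x": 0, "y": 0, "z": 0.4, "roll": 0, "grip": -1}
    - {"x": 0, "y": 0, "z": 0.3, "roll": 0, "grip": -1}
    - {"x": 0, "y": 0, "z": 0.2, "roll": 0, "grip": -1}
    - {"x": 0, "y": 0, "z": 0, "roll": 0, "grip": -1}

```text
t: 3.2
eef_pos: [0.5645, 0.3427, 0.1501]
orientation: [-3.14, -0.004, -3.141]
contact_force: [-0.3, -1.3, 0.7]
grip_width: 0.0854
finger_force: 0.0
```

```bash
python3 - <<'E'
from h import *
a=manip.camera("wrist");b=manip.camera("top")[170:290,160:290];print(manip.state()['eef_pos'])
cv2.imwrite("pics/w3.png",np.hstack([cv2.resize(a,(400,300)),cv2.resize(b,(325,300))]))
E
```

```text
[0.56646718 0.34306935 0.15263526]
```

View pics/w3.png

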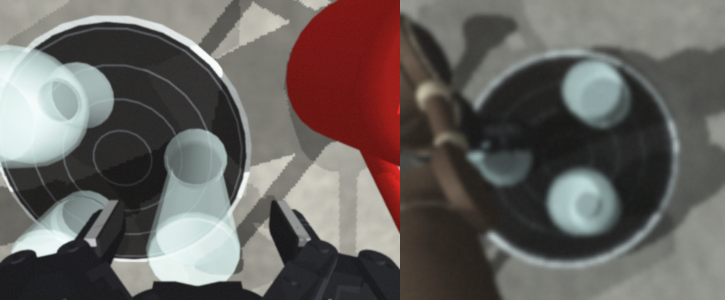

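The wrist view shows the vase centred between the open fingers: foot at x≈194, finger tips near 110 and 280. Neither bystander touches the gripper, so I'll close.

Call:
step_arm:
  motion:
    - {"x": 0, "y": 0, "z": 0, "roll": 0, "grip": -0.5}
    - {"x": 0, "y": 0, "z": 0, "roll": 0, "grip": -0.2}
    - {"x": 0, "y": 0, "z": 0, "roll": 0, "grip": 0}
    - {"x": 0, "y": 0, "z": 0, "roll": 0, "grip": 0.1}
    - {"x": 0, "y": 0, "z": 0, "roll": 0, "grip": 0.3}
    - {"x": 0, "y": 0, "z": 0, "roll": 0, "grip": 1}
    - {"x": 0, "y": 0, "z": 0, "roll": 0, "grip": 1}
    - {"x": 0, "y": 0, "z": 0, "roll": 0, "grip": 1}
    - {"x": 0, "y": 0, "z": 0, "roll": 0, "grip": 1}
    - {"x": 0, "y": 0, "z": 0, "roll": 0, "grip": 1}

```text
t: 4.3
eef_pos: [0.5673, 0.3424, 0.1536]
orientation: [3.141, 0.002, 3.141]
contact_force: [-0.6, -2.5, 6.1]
grip_width: 0.045
finger_force: 60.8
```

Call:
step_arm:
  motion:
    - {"x": 0, "y": 0, "z": -0.1, "roll": 0, "grip": 1}
    - {"x": 0, "y": 0, "z": -0.2, "roll": 0, "grip": 1}
    - {"x": 0, "y": 0, "z": -0.3, "roll": 0, "grip": 1}
    - {"x": 0, "y": 0, "z": -0.4, "roll": 0, "grip": 1}
    - {"x": 0, "y": 0, "z": -0.4, "roll": 0, "grip": 1}
    - {"x": 0, "y": 0, "z": -0.4, "roll": 0, "grip": 1}
    - {"x": 0, "y": 0, "z": -0.4, "roll": 0, "grip": 1}
    - {"x": 0, "y": 0, "z": -0.4, "roll": 0, "grip": 1}
    - {"x": 0, "y": 0, "z": -0.3, "roll": 0, "grip": 1}
    - {"x": 0, "y": 0, "z": -0.1, "roll": 0, "grip": 1}

```text
t: 5.3
eef_pos: [0.5674, 0.3431, 0.3054]
orientation: [3.139, 0.004, 3.141]
contact_force: [0.2, 0.5, -1.6]
grip_width: 0.0446
finger_force: 61.3
```

Call:
step_arm:
  motion:
    - {"x": 0, "y": -0.2, "z": 0, "roll": 0, "grip": 1}
    - {"x": 0, "y": -0.4, "z": 0, "roll": 0, "grip": 1}
    - {"x": 0, "y": -0.6, "z": 0, "roll": 0, "grip": 1}
    - {"x": 0, "y": -0.6, "z": 0, "roll": 0, "grip": 1}
    - {"x": 0, "y": -0.6, "z": 0, "roll": 0, "grip": 1}
    - {"x": 0, "y": -0.6, "z": 0, "roll": 0, "grip": 1}
    - {"x": 0, "y": -0.6, "z": 0, "roll": 0, "grip": 1}
    - {"x": 0, "y": -0.6, "z": 0, "roll": 0, "grip": 1}
    - {"x": 0, "y": -0.6, "z": 0, "roll": 0, "grip": 1}
    - {"x": 0, "y": -0.6, "z": 0, "roll": 0, "grip": 1}

```text
t: 6.3
eef_pos: [0.5645, 0.0696, 0.3005]
orientation: [-3.141, -0.003, 3.14]
contact_force: [-0.1, 0.4, -1.8]
grip_width: 0.0451
finger_force: 61.5
```

Call:
step_arm:
  motion:
    - {"x": 0, "y": -0.6, "z": 0, "roll": 0, "grip": 1}
    - {"x": 0, "y": -0.6, "z": 0, "roll": 0, "grip": 1}
    - {"x": 0, "y": -0.6, "z": 0, "roll": 0, "grip": 1}
    - {"x": 0, "y": -0.6, "z": 0, "roll": 0, "grip": 1}
    - {"x": 0, "y": -0.6, "z": 0, "roll": 0, "grip": 1}
    - {"x": 0, "y": -0.6, "z": 0, "roll": 0, "grip": 1}
    - {"x": 0, "y": -0.6, "z": 0, "roll": 0, "grip": 1}
    - {"x": 0, "y": -0.6, "z": 0, "roll": 0, "grip": 1}
    - {"x": 0, "y": -0.5, "z": 0, "roll": 0, "grip": 1}
    - {"x": 0, "y": -0.3, "z": 0, "roll": 0, "grip": 1}

```text
t: 7.3
eef_pos: [0.5637, -0.2103, 0.3006]
orientation: [3.141, -0.003, 3.138]
contact_force: [0.2, 1.1, -2.1]
grip_width: 0.0453
finger_force: 61.4
```

Call:
step_arm:
  motion:
    - {"x": 0, "y": -0.5, "z": 0, "roll": 0, "grip": 1}
    - {"x": 0, "y": -0.3, "z": 0, "roll": 0, "grip": 1}
    - {"x": 0, "y": -0.1, "z": 0.2, "roll": 0, "grip": 1}
    - {"x": 0, "y": 0, "z": 0.3, "roll": 0, "grip": 1}
    - {"x": 0, "y": 0, "z": 0.3, "roll": 0, "grip": 1}
    - {"x": 0, "y": 0, "z": 0.3, "roll": 0, "grip": 1}
    - {"x": 0, "y": 0, "z": 0.2, "roll": 0, "grip": 1}
    - {"x": 0, "y": 0, "z": 0.1, "roll": 0, "grip": 1}
    - {"x": 0, "y": 0, "z": 0, "roll": 0, "grip": 1}
    - {"x": 0, "y": 0, "z": 0, "roll": 0, "grip": 1}

```text
t: 8.3
eef_pos: [0.5664, -0.2526, 0.2327]
orientation: [-3.141, 0.001, 3.141]
contact_force: [0.5, -0.1, -2.0]
grip_width: 0.0448
finger_force: 61.5
```

```bash
python3 - <<'E'
from h import *
np.set_printoptions(precision=4,suppress=True)
a=manip.camera("wrist");b=manip.camera("side");cv2.imwrite("pics/w4.png",a);cv2.imwrite("pics/s4.png",b)
s=manip.state();print(s['t'],s['eef_pos'],s['orientation'],s['contact_force'],s['joint_positions'])
p=s['eef_pos'];print(proj("wrist",[[.563,-.261,.052],[.563,-.261,.063],[p[0],p[1],p[2]+.008-.115]]))
print(proj("side",[[.563,-.261,.052],[p[0],p[1],p[2]+.008-.115]]))
c=b[175:335,310:460]
cv2.imwrite("pics/c4.png",np.hstack([cv2.resize(a[0:420,110:530],(420,420)),cv2.resize(c,(375,420),interpolation=2)]))
E
```

```text
8.4 [ 0.5666 -0.2528  0.2334] [-3.1406  0.0019  3.1407] [ 0.5953 -0.2679 -1.3588] [-0.4899  0.3063  1.6548  0.      1.1784 -2.0598]
[[304.3021 210.4636]
 [303.9203 213.9178]
 [314.2957 244.8959]]
[[383.0258 295.7825]
 [384.7991 266.9801]]
```

View pics/c4.png

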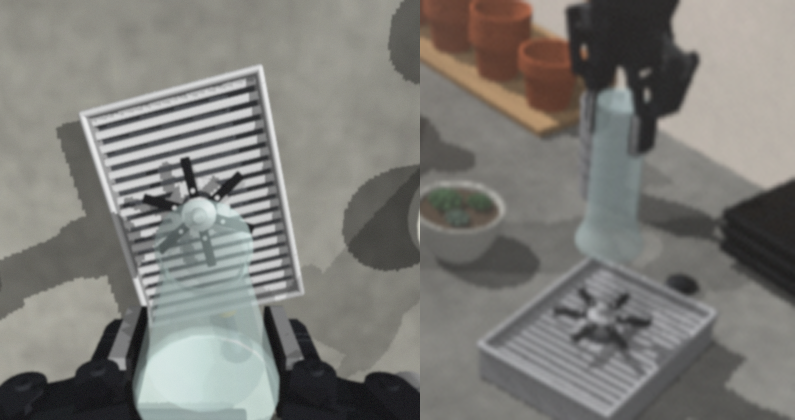

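The wrist crop shows the jet at crop (199,213), which is full pixel (309,213). The vase mouth ellipse is centred near crop (203,246), full (313,246), matching the predicted (314,245). The side crop shows the mouth above the far side of the tray, hanging straight.

```bash
python3 - <<'E'
from h import *
np.set_printoptions(precision=4,suppress=True)
print("jet wrist",ray("wrist",309,213,.063),"mouth",ray("wrist",313.5,246,.126))
# star by dark arms in the wrist picture and in top0/s0
for n,f,box in(("top","top0",(395,218,418,242)),("side","side0",(362,278,406,316))):
    a=cv2.imread(f"pics/{f}.png");x0,y0,x1,y1=box
    g=cv2.cvtColor(a,6)[y0:y1,x0:x1];k=(g<75).astype(np.uint8)
    ys,xs=np.nonzero(k);print(n,len(xs),xs.min()+x0,xs.max()+x0,ys.min()+y0,ys.max()+y0)
    u,v=(xs.min()+xs.max())/2+x0,(ys.min()+ys.max())/2+y0
    print(u,v,ray(n,u,v,.052), "jet pred",proj(n,[.563,-.257,.063]))
E
python3 - <<'E'
import cv2,numpy as np
a=cv2.imread("pics/top0.png")[185:275,365:445];b=cv2.imread("pics/side0.png")[265:345,330:435]
cv2.imwrite("pics/c5.png",np.hstack([cv2.resize(a,(400,450),interpolation=2),cv2.resize(b,(400,450),interpolation=2)]))
E
```

```text
jet wrist [ 0.5623 -0.2571  0.063 ] mouth [ 0.5675 -0.2533  0.126 ]
top 64 395 417 218 241
406.0 229.5 [ 0.5624 -0.2601  0.052 ] jet pred [[405.6252 228.7396]]
side 174 364 401 285 308
382.5 296.5 [ 0.56   -0.2624  0.052 ] jet pred [[382.2892 291.1079]]
```

View pics/c5.png

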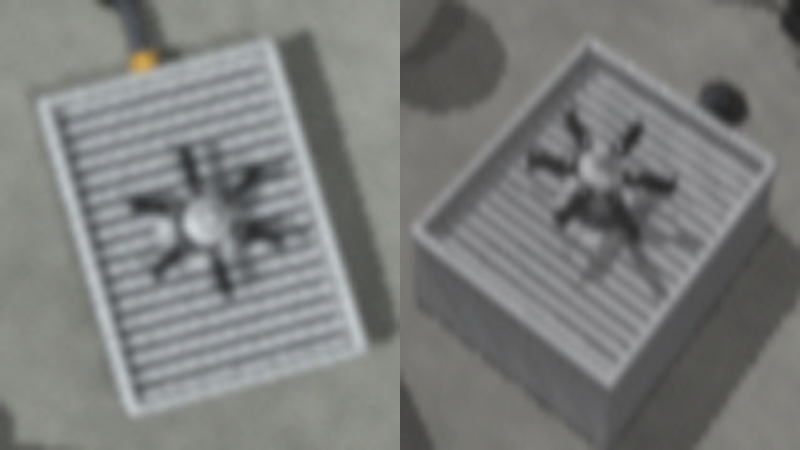

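The crop shows the jet in the top view at crop (205,223), full (406.0,229.6). In the side view it is at (600,160), full (382.5,293.4).

```bash
python3 - <<'E'
from h import *
print(ray("top",406,229.6,.063),ray("top",405.7,230,.039),ray("side",382.5,293.4,.063))
s=manip.state();print(s['eef_pos'],s['contact_force'])
E
```

```text
[ 0.56045355 -0.25795814  0.063     ] [ 0.56286025 -0.26173474  0.039     ] [ 0.55713856 -0.26394058  0.063     ]
[ 0.56659045 -0.25281305  0.23338617] [ 0.59532091 -0.26786606 -1.35880275]
```

Call:
step_arm:
  motion:
    - {"x": 0.11, "y": -0.1, "z": 0, "roll": 0, "grip": 1}
    - {"x": 0, "y": 0, "z": 0.1, "roll": 0, "grip": 1}
    - {"x": 0, "y": 0, "z": 0.2, "roll": 0, "grip": 1}
    - {"x": 0, "y": 0, "z": 0.2, "roll": 0, "grip": 1}
    - {"x": 0, "y": 0, "z": 0.2, "roll": 0, "grip": 1}
    - {"x": 0, "y": 0, "z": 0.2, "roll": 0, "grip": 1}
    - {"x": 0, "y": 0, "z": 0.1, "roll": 0, "grip": 1}
    - {"x": 0, "y": 0, "z": 0, "roll": 0, "grip": 1}
    - {"x": 0, "y": 0, "z": 0, "roll": 0, "grip": 1}
    - {"x": 0, "y": 0, "z": 0, "roll": 0, "grip": 1}

```text
t: 9.4
eef_pos: [0.5609, -0.2578, 0.1829]
orientation: [-3.141, 0.001, 3.141]
contact_force: [-0.0, -0.8, -1.7]
grip_width: 0.0448
finger_force: 61.5
```

```bash
python3 - <<'E'
from h import *
np.set_printoptions(precision=4,suppress=True)
a=manip.camera("wrist");b=manip.camera("side")
s=manip.state();print(s['t'],s['eef_pos'],s['orientation'],s['contact_force'])
p=s['eef_pos'];r=p[2]-.1096
print(proj("wrist",[[.5615,-.2585,.063],[p[0],p[1],r]]),proj("side",[[.5615,-.2585,.063],[p[0],p[1],r]]))
c=b[175:335,310:460]
cv2.imwrite("pics/w5.png",a);cv2.imwrite("pics/s5.png",b)
cv2.imwrite("pics/c6.png",np.hstack([cv2.resize(a[100:400,200:420],(420,573),interpolation=2),cv2.resize(b[235:335,340:427],(375,573),interpolation=2)]))
E
```

```text
9.5 [ 0.5608 -0.2578  0.183 ] [-3.1409  0.0012  3.1406] [ 0.1434  0.7076 -1.85  ]
[[313.1807 239.4712]
 [314.2536 243.5989]] [[382.2611 291.6336]
 [382.2588 287.9084]]
```

View pics/c6.png

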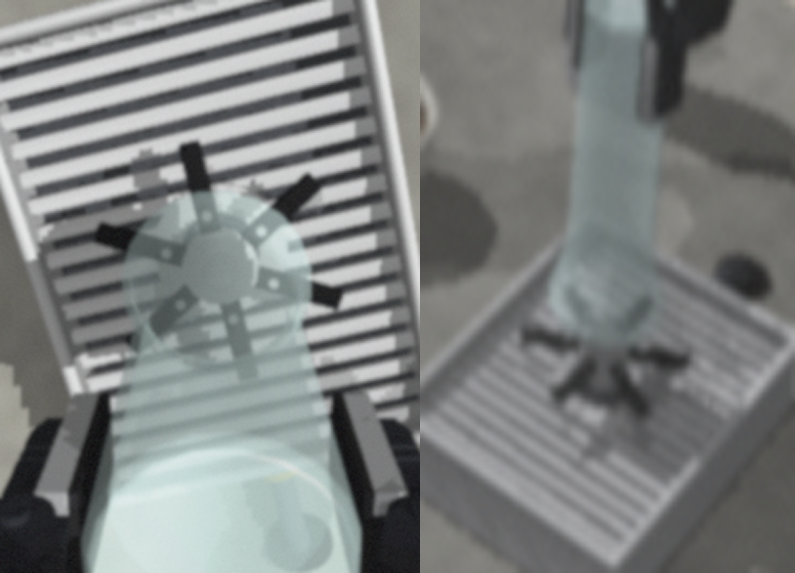

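The wrist crop shows the mouth circle at u 123–312, with its top edge at 190. The jet is centred at (220,263), full (315.2,237.7), and the star sits concentric within the mouth. The side view shows the mouth directly over the star. Next I'll check the mouth's top edge.

```bash
python3 - <<'E'
from h import *
np.set_printoptions(precision=4,suppress=True)
p=manip.state()['eef_pos'];r=p[2]-.1096
t=np.linspace(0,6.283,180);q=proj("wrist",np.c_[p[0]+.031*np.cos(t),p[1]+.031*np.sin(t),0*t+r])
print((q.min(0)-[200,100])*1.909,(q.max(0)-[200,100])*1.909,"jet",ray("wrist",315.2,237.7,.063),r,p)
E
```

```text
[124.0991 181.5206] [312.1239 359.8347] jet [ 0.5603 -0.2572  0.063 ] 0.0734099721306927 [ 0.5608 -0.2578  0.183 ]
```

Call:
step_arm:
  motion:
    - {"x": 0.04, "y": 0, "z": 0.05, "roll": 0, "grip": 1}
    - {"x": 0, "y": 0, "z": 0.1, "roll": 0, "grip": 1}
    - {"x": 0, "y": 0, "z": 0.1, "roll": 0, "grip": 1}
    - {"x": 0, "y": 0, "z": 0.08, "roll": 0, "grip": 1}
    - {"x": 0, "y": 0, "z": 0.05, "roll": 0, "grip": 1}
    - {"x": 0, "y": 0, "z": 0.04, "roll": 0, "grip": 1}
    - {"x": 0, "y": 0, "z": 0.04, "roll": 0, "grip": 1}
    - {"x": 0, "y": 0, "z": 0.04, "roll": 0, "grip": 1}
    - {"x": 0, "y": 0, "z": 0, "roll": 0, "grip": 1}
    - {"x": 0, "y": 0, "z": 0, "roll": 0, "grip": 1}

```text
t: 10.5
eef_pos: [0.5587, -0.2576, 0.1579]
orientation: [-3.141, 0.001, 3.141]
contact_force: [-1.2, -0.2, 3.5]
grip_width: 0.0451
finger_force: 61.9
```

Call:
step_arm:
  motion:
    - {"x": 0, "y": 0, "z": 0.03, "roll": 0, "grip": 1}
    - {"x": 0, "y": 0, "z": 0.03, "roll": 0, "grip": 1}
    - {"x": 0, "y": 0, "z": 0.03, "roll": 0, "grip": 1}
    - {"x": 0, "y": 0, "z": 0.03, "roll": 0, "grip": 1}
    - {"x": 0, "y": 0, "z": 0.03, "roll": 0, "grip": 1}
    - {"x": 0, "y": 0, "z": 0.02, "roll": 0, "grip": 1}
    - {"x": 0, "y": 0, "z": 0, "roll": 0, "grip": 1}
    - {"x": 0, "y": 0, "z": 0, "roll": 0, "grip": 1}
    - {"x": 0, "y": 0, "z": 0, "roll": 0, "grip": 1}
    - {"x": 0, "y": 0, "z": 0, "roll": 0, "grip": 1}

```text
t: 11.5
eef_pos: [0.5588, -0.2576, 0.1498]
orientation: [-3.141, 0.001, 3.141]
contact_force: [-2.1, 0.7, 7.2]
grip_width: 0.0452
finger_force: 62.1
```

```bash
python3 - <<'E'
from h import *
np.set_printoptions(precision=4,suppress=True)
F=[];
for i in range(6):
    a=manip.camera("wrist");s=manip.state();F.append(s['contact_force'])
b=manip.camera("side");t=manip.camera("top")
print(s['t'],s['eef_pos'],s['orientation'],np.mean(F,0),s['finger_force'],s['torque'])
cv2.imwrite("pics/c7.png",np.hstack([cv2.resize(a[100:400,200:420],(300,409),interpolation=2),cv2.resize(b[235:335,340:427],(250,409),interpolation=2),cv2.resize(t[170:290,160:290],(250,409))]))
E
```

```text
11.8 [ 0.5588 -0.2577  0.1498] [-3.1413  0.001   3.1405] [-2.0655  1.7126  7.8074] 62.14850664138794 [0.5402 0.4877 0.03  ]
```

View pics/c7.png

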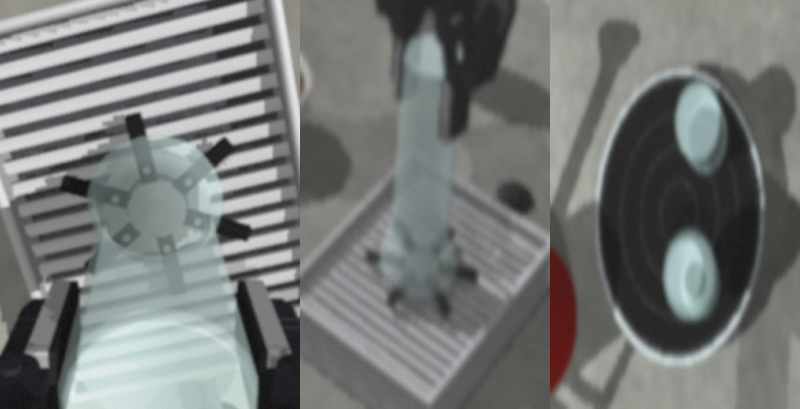

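The final pictures show the mouth centred on the star (jet at 158, mouth spanning 88–223) and the other two glasses standing on the turntable. The force rise of about 9.5 N and the height both put the star about 11–12 mm down.

```bash
python3 -c "from rig import manip; print(manip.job_done())"
```

```text
the job is handed in; nothing more can be done
None
```

The vase is mouth down and centred on the rinser's star, still gripped, with the star pressed an estimated 11–12 of its 14 mm; the other two glasses are still standing on the turntable, and the job is handed in.

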